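# Slide the vial rack into the gap between the specimen crates

### The arm

A 6-joint arm with a two-finger parallel gripper is mounted at the origin on the work surface. World frame = base frame: x ahead of the robot, y to its left, z up, the work surface at z = 0. Lengths are in m, angles in degrees, forces in N, time in s.
With the tool pointing down it reaches from about 0.25 to 0.725 m from the base axis. Payload 9.7 kg.
Tool frame: the origin (TCP) lies on the centre line of the jaws, within the pads' length; the fingertips stand 22 mm ahead of it and the grasp point (between the pads) lies 3 mm ahead of it; z points along the fingers, y is the direction in which the jaws open and shut (so a half turn about z gives the same grasp; the last joint's range is limited). The gripper opens to 85 mm and grips with 20 to 120 N. Pads are 22 mm wide; open, the fingers measure 114 mm over their backs; the gripper's body (76 mm by 85 mm) begins 54 mm behind the grasp point. The pads swing forward as they close: fully open they stand 13 mm farther back than shut.
Start: joints at [-74.886, 4.979, 10.078, 95.1, 0, 90], TCP at [0.143, -0.531, 0.253] pointing down, gripper open.
Joint ranges: [-179.16, 179.16], [-48.56, 103.87], [-65.8, 70.77], [-126.05, 130.52], [-82.76, 87.17], [-180, 180]. Speed limits (degrees/s): [127.2, 127.2, 147.25, 180, 180, 180].

### API

Orientations are given as [roll, pitch, yaw] about the fixed x, y, z axes, in that order (R = Rz(yaw) Ry(pitch) Rx(roll)).
In Python, from workcell import monitor, eyes, job gives the robot as it stands. The module is installed in compiled form; this text tells all that it offers.
- The arm moves only by the tool drive_tool, never from a script. Its argument "plan" is a list of rows, each a list of 3 entries, a list of its own where there are three numbers: the opening, from 0 (shut) to 1 (fully open), then the shift along the world's x, y, z in m, then the turn about the world's z in degrees. In form: [[gripper, [x, y, z], yaw], ...]. A call has 1 to 10 rows; each row shifts and turns the commanded pose from where the row before left it; what a row does not reach is not made up. A row lasts 1/8 s, in which the tool goes at most 62.5 mm and 10.7 degrees, less where a joint would pass 70% of its speed; a pose out of reach is approached as far as the arm can. A call is refused whole if a number of a shift passes 0.0625 or a number of a turn 10.7, either way. A call with a gripper value outside its range is refused whole. The fingers move at their own pace and stop on an object; "grip_force" is the grip in N (left out, the last holds). Time passes only in rows, so rows that do not move let the fingers close. It gives the time, the measured TCP pose, the force and the opening at its end, in the units of the state.
- monitor.get_obs(): the state, without advancing time (a new reading comes with each control period).
- eyes.camera(name): name is "side" or "top" or "wrist"; returns (picture, depth): 420x560x3 uint8, red, green, blue; 420x560 float32, m along the optical axis (not along the pixel's ray), 0 where there is no reading.
- eyes.camera_params(name): a dict with "fx", "fy", "cx", "cy" (pixels), "extrinsics" (4x4, takes a point from world to camera coordinates); the wrist camera has in their place "mount" (4x4, takes a point from camera to tool coordinates, whose origin is the TCP and whose axes are the flange's). Camera axes: x right, y down, z forward; pixel columns grow to the right and rows downward; lengths in m; the calibration is good to about 2 mm. A picture is of the moment at which its call begins: read the wrist's pose just before it. camera_params takes no time and is no camera call.
- job.job_done(): hands the job in, once; it reports no verdict.
The state is a dict: "time": time; "q": joint angles; "qd": joint speeds; "joint_efforts": joint torques, N m; "ee_pos": TCP position; "tcp_rot": TCP orientation; "wrist_force": force on the tool from outside, world axes, zero at the start; "torque": the same for the moment, N m; "opening": finger opening in m.
Only numpy, scipy, OpenCV 4.12 (cv2) and the standard library are available. Lean on these libraries where they do the work, as an engineer would, in place of code of your own. Each camera call takes 0.05 s, during which the arm holds its last target.

### The job

Put the wooden vial rack away: push it along the table with the fingertips, end first, into the narrow gap between the two grey specimen crates until its near end is flush with the crates' near sides. Keep it flat on the table, without lifting or tipping it, and leave the jars, the lidded pot and the card stand where they are.

Things in the scene. Friction and masses are not known exactly. Their poses are not given: they have to be found in the camera images.
- rack: loose beech block 110 mm long (its x), 62 wide (y), 40 high, upright edges rounded to 10 mm radius, both ends alike; eight white-capped vials fixed in it stand up to 62 mm above its underside. About 0.45 kg. Origin: centre of the underside. Fits the gap only end first. Starts in front of the gap, up to 80 mm to either side and turned up to 0.5 rad from the gap's direction
- crates: two low grey crates of jars side by side, fixed to the table as one body; each 200 mm deep (x), 300 wide (y), 70 high, corners rounded to 14 mm radius. Origin: on the table, mid-width of the gap between them, in the plane of their near sides. x points into the gap, y to the left crate. Contents stay below the rim within 110 mm of the gap; farther out they reach 111 mm
- gap_back (a point): on the table, mid-width of the gap, in the plane of the crates' far sides, 200 mm in x from the crates' origin. The gap is straight, 68 mm wide and 200 mm long, open above and at both ends. With the rack's near end flush with the crates' near sides, the rack's origin is 55 mm in x from the crates' origin
- jar_tall: bystander: glass specimen jar with a screw lid, 64 mm diameter, 120 mm high, loose, origin at the centre of its underside; stands in front of a crate, 240 to 290 mm to one side of the gap's middle
- jar_short: bystander: glass specimen jar with a screw lid, 60 mm diameter, 75 mm high, loose, origin at the centre of its underside; stands in front of the other crate, 240 to 290 mm to the side of the gap's middle
- card_stand: bystander: clear stand with a blank card, 90 mm wide, 66 mm high, loose, origin at the centre of its underside; 350 mm or more to the left of the gap
- pot: bystander: white lidded plastic pot, 54 mm diameter, 42 mm high, loose, origin at the centre of its underside; 350 mm or more to the right of the gap

How it is judged:
By the outcome, as a careful person would: the job done as asked, in the order asked, and still so for the second after the job is handed in, with the robot touching nothing.
It also fails if it takes over 51 s, if anything falls off the work surface, if the arm or the gripper's body presses on something with over 40 N, if the wrist force passes 120 N, or if a joint passes its speed limit or range.

## Working session

There is one attempt and no reset: what is moved stays moved. The work goes in short steps, Python scripts to look and compute and a tool call to move; the robot and the scene stay as the last step left them, time stands still between calls to the robot, and variables do not carry over. Pictures are saved under pics/ and viewed, and the job is handed in when it is done.

Besides the shell and the picture viewer there is one more tool, called after ">>>" as name([rows], argument=value, ...), one row to a line, values as JSON. drive_tool: Moves the arm, as the interface text tells. Its arguments: {"type":"object","properties":{"plan":{"type":"array","items":{"type":"array"}},"grip_force":{"type":"number"}},"required":["plan"]}

```bash
mkdir -p pics
python3 - <<'E'
from workcell import monitor, eyes, job
import cv2,numpy as np,pickle
o=monitor.get_obs(); print({k:np.round(v,3).tolist() for k,v in o.items()})
for n in ("top","side"):
    p,d=eyes.camera(n); c=eyes.camera_params(n)
    cv2.imwrite(f"pics/{n}0.png",p[:,:,::-1]); np.savez(f"{n}0.npz",p=p,d=d)
    print(n,c)
E
```

```text
{'time': 0.0, 'q': [-74.887, 5.01, 10.036, 95.098, -0.002, 89.999], 'qd': [0.085, 0.019, 0.15, -0.101, 0.057, 0.011], 'joint_efforts': [0.001, -52.04, 46.479, 0.017, 0.0, 0.0], 'ee_pos': [0.143, -0.531, 0.253], 'tcp_rot': [-179.928, 0.002, 15.114], 'wrist_force': [-0.185, 1.214, -0.258], 'torque': [0.013, -0.013, -0.024], 'opening': 0.085}
top {'fx': 384.37823920571606, 'fy': 384.37823920571606, 'cx': 278.1404292919577, 'cy': 209.6428788170644, 'extrinsics': array([[ 0.01702737, -0.99966811, -0.01933239,  0.01200891],
       [-0.9907394 , -0.01426405, -0.13502582,  0.63151336],
       [ 0.13470524,  0.02145249, -0.99065346,  1.04994377],
       [ 0.        ,  0.        ,  0.        ,  1.        ]])}
side {'fx': 444.8859097444119, 'fy': 444.8859097444119, 'cx': 279.52418811744724, 'cy': 211.84354598665433, 'extrinsics': array([[ 0.99113174, -0.13263114,  0.00817635, -0.60005933],
       [-0.07723938, -0.62508106, -0.77672887,  0.07845949],
       [ 0.10812932,  0.7692091 , -0.62978203,  1.24731412],
       [ 0.        ,  0.        ,  0.        ,  1.        ]])}
```

View pics/top0.png

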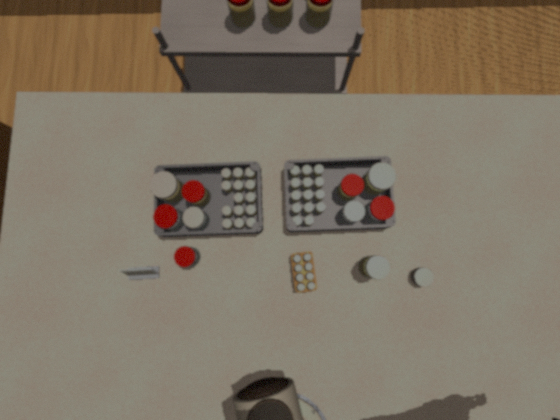

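View pics/side0.png

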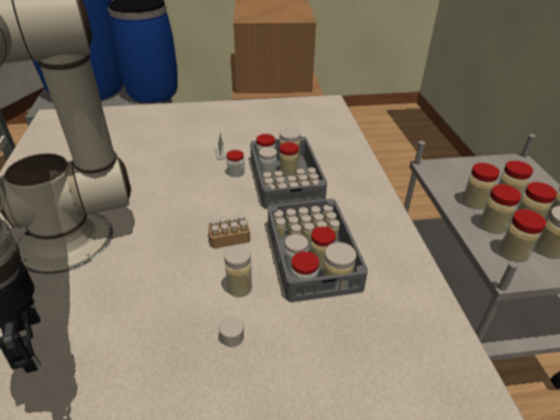

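The top view shows the rack near px (304,272), turned slightly. The gap runs between columns 262 and 285, around row 200. jar_tall is at (375,267), the pot at (422,277), jar_short at (185,257) and the card at (142,272). Next I'll measure these.

```bash
cat > h.py <<'E'
import numpy as np,cv2
from workcell import monitor, eyes, job
from scipy.spatial.transform import Rotation as R
def params(n,obs=None):
    c=eyes.camera_params(n)
    if n=="wrist":
        T=np.eye(4);T[:3,:3]=R.from_euler('xyz',obs['tcp_rot'],degrees=True).as_matrix();T[:3,3]=obs['ee_pos']
        W=T@c['mount']
    else: W=np.linalg.inv(c['extrinsics'])
    return c,W
def cloud(d,c,W):
    v,u=np.mgrid[:d.shape[0],:d.shape[1]]
    P=np.stack([(u-c['cx'])/c['fx']*d,(v-c['cy'])/c['fy']*d,d],-1)
    return P@W[:3,:3].T+W[:3,3]
def ray(uv,c,W,z):
    uv=np.atleast_2d(uv).astype(float)
    r=np.stack([(uv[:,0]-c['cx'])/c['fx'],(uv[:,1]-c['cy'])/c['fy'],np.ones(len(uv))],1)@W[:3,:3].T
    return W[:3,3]+r*((z-W[2,3])/r[:,2])[:,None]
E
python3 - <<'E'
from h import *
f=np.load('top0.npz');p,d=f['p'],f['d'];c,W=params('top');P=cloud(d,c,W)
X,Y,Z=P[...,0],P[...,1],P[...,2]
print('table z',np.median(Z[300:340,100:200]),np.median(Z[240:250,300:310]))
roi=np.zeros(d.shape,bool);roi[245:300,285:325]=1
m=roi&(Z>.015)&(d>0)
q=P[m];print('rack',len(q),q[:,2].max(),cv2.minAreaRect((q[:,:2]*1000).astype(np.float32)))
hsv=cv2.cvtColor(p,cv2.COLOR_RGB2HSV)
mo=roi&(hsv[...,1]>90);print(mo.sum(),np.median(Z[mo]))
for n,(r0,r1,c0,c1) in dict(L=(155,245,145,272),Rr=(150,238,276,400),tall=(250,285,355,392),short=(242,272,170,200),pot=(262,290,408,437),card=(260,285,120,165)).items():
    s=np.zeros(d.shape,bool);s[r0:r1,c0:c1]=1
    q=P[s&(Z>(.055 if n in('L','Rr') else .02))&(Z<(.08 if n in('L','Rr') else .2))]
    print(n,len(q),np.round(np.percentile(q[:,2],[50,98]),3),cv2.minAreaRect((q[:,:2]*1000).astype(np.float32)),np.round([q[:,:2].min(0),q[:,:2].max(0)],3).tolist())
big=cv2.resize(p[140:310,130:440,::-1],None,fx=2.5,fy=2.5,interpolation=cv2.INTER_CUBIC);cv2.imwrite('pics/topbig.png',big)
E
```

```text
table z 0.0004985622924790212 0.0009420620667550672
rack 884 0.06919004013599439 ((459.3537292480469, -52.400115966796875), (109.83808898925781, 62.02919387817383), 8.07693099975586)
339 0.04030498675261973
L 2473 [0.066 0.076] ((659.29248046875, 220.41404724121094), (200.8165283203125, 302.055908203125), 3.0500473976135254) [[0.552, 0.066], [0.766, 0.375]]
Rr 2451 [0.067 0.076] ((678.92431640625, -147.2825469970703), (200.99545288085938, 301.0666809082031), 3.039668321609497) [[0.571, -0.301], [0.785, 0.004]]
tall 624 [0.12  0.124] ((475.3386535644531, -238.60537719726562), (61.620391845703125, 61.540767669677734), 62.678340911865234) [[0.445, -0.27], [0.508, -0.208]]
short 450 [0.075 0.079] ((495.6602478027344, 274.0943603515625), (56.03200149536133, 57.776546478271484), 4.637226581573486) [[0.468, 0.245], [0.524, 0.303]]
pot 337 [0.043 0.047] ((450.5019226074219, -382.95013427734375), (51.88751220703125, 52.510528564453125), 42.50040817260742) [[0.425, -0.409], [0.477, -0.356]]
card 206 [0.054 0.068] ((452.10980224609375, 409.0359802246094), (17.957151412963867, 89.47724914550781), 4.324275970458984) [[0.443, 0.365], [0.464, 0.454]]
```

View pics/topbig.png

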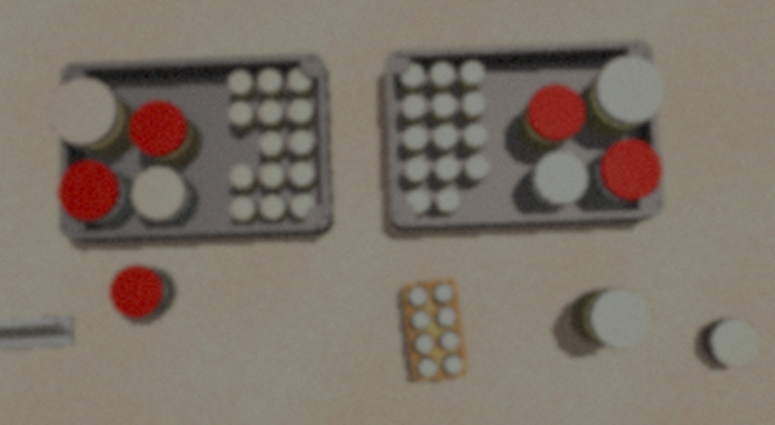

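>>> drive_tool([
  [0.5,[0.02,0.03,0],5],
  [0.5,[0.03,0.04,0],8],
  [0.5,[0.03,0.04,0],8],
  [0.5,[0.03,0.04,0],8],
  [0.5,[0.03,0.04,0],8],
  [0.5,[0.03,0.04,0],8],
  [0.5,[0.03,0.04,0],8],
  [0.5,[0.03,0.04,0],8],
  [0.5,[0.03,0.04,0],8],
  [0.5,[0.03,0.04,0],8],
])

```text
time: 1.35
ee_pos: [0.4341, -0.1394, 0.2531]
tcp_rot: [-180.0, 0.0, 92.4]
wrist_force: [-0.4, -0.3, -0.2]
opening: 0.0428
```

>>> drive_tool([
  [0.5,[0.015,0.014,0],0.8],
  [0.5,[0.014,0.012,-0.02],0],
  [0.5,[0,0,-0.045],0],
  [0.5,[0,0,-0.045],0],
  [0.5,[0,0,-0.03],0],
  [0.5,[0,0,-0.01],0],
  [0.5,[0,0,0],0],
])

```text
time: 2.22
ee_pos: [0.4623, -0.115, 0.1034]
tcp_rot: [-180.0, -0.0, 92.9]
wrist_force: [0.4, 0.0, 0.2]
opening: 0.0427
```

```bash
cat > look.py <<'E'
from h import *
import sys
t=sys.argv[1]
o=monitor.get_obs();print(o['time'],np.round(o['ee_pos'],4),np.round(o['tcp_rot'],2),np.round(o['wrist_force'],1))
for n in sys.argv[2:]:
    o=monitor.get_obs();p,d=eyes.camera(n);c,W=params(n,o);np.savez(f'{n}{t}.npz',p=p,d=d,W=W)
    cv2.imwrite(f'pics/{n}{t}.png',p[:,:,::-1])
E
python3 look.py 1 wrist side top
```

```text
2.225 [ 0.4623 -0.115   0.1034] [-1.7997e+02 -1.0000e-02  9.2910e+01] [0.4 0.  0.2]
```

View pics/side1.png

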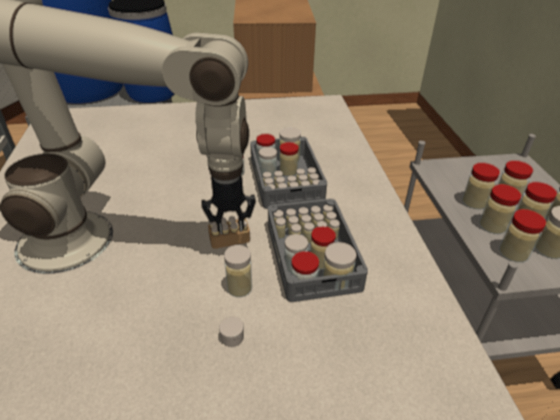

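View pics/wrist1.png

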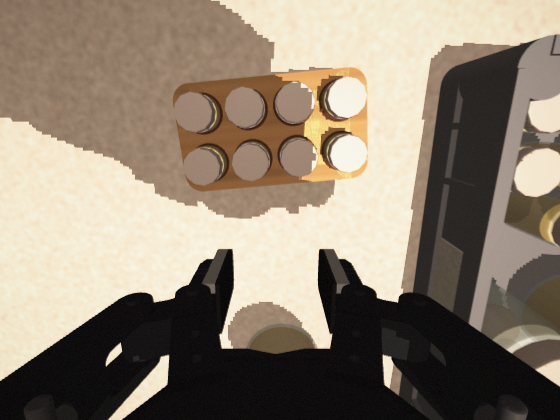

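View pics/top1.png

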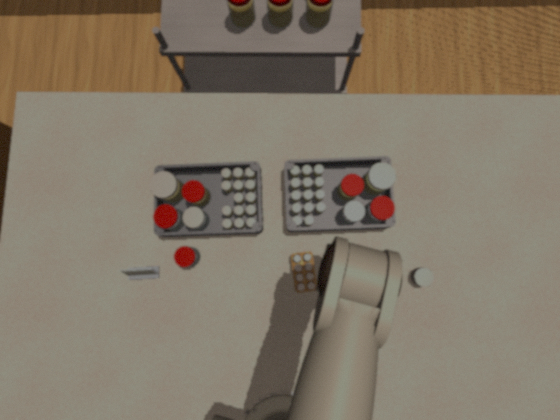

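Run:
```python
from h import *
c=eyes.camera_params('wrist');print(np.round(c['mount'],3))
f=np.load('wrist1.npz');d=f['d'];P=cloud(d,c,f['W']);Z=P[...,2]
for b in [(245,300,180,260),(245,300,310,380)]:
    q=P[b[0]:b[1],b[2]:b[3]].reshape(-1,3);q=q[(q[:,2]>.04)&(q[:,2]<.2)];print(len(q),np.round(np.percentile(q,[0,2,50,98,100],axis=0),4).tolist())
m=np.zeros(d.shape,bool);m[60:200,165:380]=1
for lo,hi in((.02,.1),(.03,.046)):
    q=P[m&(Z>lo)&(Z<hi)];print(np.median(q[:,2]),cv2.minAreaRect((q[:,:2]*1000).astype(np.float32)))
s=P[...,2];m=(s>.066)&(s<.076);m[:,:440]=0
q=P[m];print('crate',q[:,1].max(),q[:,0].min(),len(q))
```

```text
[[-0.001 -0.963 -0.271  0.069]
 [ 1.    -0.001 -0.     0.   ]
 [ 0.    -0.271  0.963 -0.121]
 [ 0.     0.     0.     1.   ]]
1921 [[0.4272, -0.127, 0.083], [0.4282, -0.1227, 0.0868], [0.4375, -0.1053, 0.1111], [0.4417, -0.1026, 0.1325], [0.4419, -0.1018, 0.1343]]
1973 [[0.4831, -0.1246, 0.0832], [0.4835, -0.1203, 0.0866], [0.4869, -0.1028, 0.1117], [0.4967, -0.0998, 0.1327], [0.5003, -0.0991, 0.134]]
0.050218436341736644 ((457.4617004394531, -50.60831069946289), (110.62516021728516, 62.413177490234375), 8.121310234069824)
0.04026126589761475 ((457.4617004394531, -50.60831069946289), (110.62516021728516, 62.413177490234375), 8.121310234069824)
crate -0.0003311479376983395 0.5679367146964787 8460
```

>>> drive_tool([
  [0.5,[0,0,-0.03],0.1],
  [0.5,[0,0,-0.03],0],
  [0.5,[0,0,-0.01],0],
  [0.5,[0,0.005,0],0],
  [0.5,[-0.0005,0.007,0],0],
  [0.5,[-0.0004,0.007,0],0],
  [0.5,[-0.0004,0.007,0],0],
  [0.5,[-0.0004,0.007,0],0],
  [0.5,[-0.0004,0.007,0],0],
  [0.5,[0,0,0],0],
])

```text
time: 3.62
ee_pos: [0.4607, -0.0746, 0.0339]
tcp_rot: [179.9, 0.0, 93.1]
wrist_force: [-0.5, -0.4, -0.5]
opening: 0.0425
```

```bash
python3 look.py 2 wrist
```

```text
3.625 [ 0.4607 -0.0746  0.0339] [1.7993e+02 2.0000e-02 9.3050e+01] [-0.5 -0.4 -0.5]
```

View pics/wrist2.png

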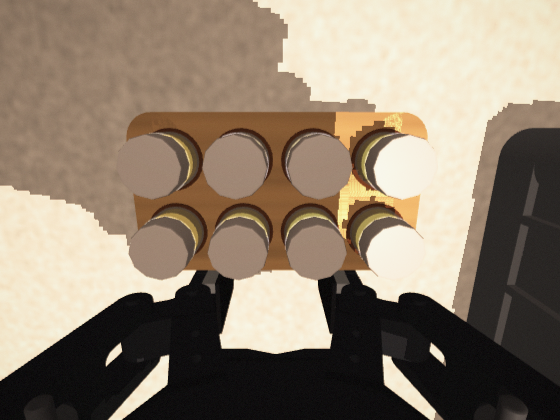

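The wrist view shows the rack square against both fingertips. Its wood runs from column 127 to 428 and the near edge is at row 270. The rack turned into line without any notable force.

```bash
cat > meas.py <<'E'
from h import *
import sys
def gapf(xy,o): # to gap frame
    a=np.radians(3.05);v=np.asarray(xy)-o;return np.array([v[0]*np.cos(a)+v[1]*np.sin(a),-v[0]*np.sin(a)+v[1]*np.cos(a)])
n,t=sys.argv[1],sys.argv[2];cx,cy=map(float,sys.argv[3:5])
o=np.array([569.25,31.25]) if n=='top' else np.array([567.3,33.2])
f=np.load(f'{n}{t}.npz');d=f['d'];p=f['p'];c=eyes.camera_params(n);P=cloud(d,c,f['W'])
hsv=cv2.cvtColor(p,cv2.COLOR_RGB2HSV)
m=(P[...,2]>.02)&(P[...,2]<.046)&(d>0)&(np.hypot(P[...,0]-cx,P[...,1]-cy)<.085)&(hsv[...,1]>70)
k,l,s,_=cv2.connectedComponentsWithStats(m.astype(np.uint8))
if len(s)<2: sys.exit('none')
q=P[m];r=cv2.minAreaRect((q[:,:2]*1000).astype(np.float32));print(len(q),np.median(q[:,2]),r,'gap frame',gapf(r[0],o))
E
python3 meas.py wrist 2 .455 -.025
```

```text
18968 0.040307856597144004 ((459.920654296875, -43.50791549682617), (110.73051452636719, 84.34309387207031), 2.987793445587158) gap frame [-111.30867013  -70.88588109]
```

>>> drive_tool([
  [0.5,[-0.0003,0.006,0],0],
  [0.5,[-0.0004,0.007,0],0],
  [0.5,[-0.0004,0.007,0],0],
  [0.5,[-0.0004,0.007,0],0],
  [0.5,[-0.0004,0.007,0],0],
  [0.5,[-0.0004,0.007,0],0],
  [0.5,[-0.0004,0.007,0],0],
  [0.5,[-0.0003,0.006,0],0],
  [0.5,[0,0.001,0],0],
  [0.5,[0,0,0],0],
])

```text
time: 4.92
ee_pos: [0.4575, -0.0201, 0.0335]
tcp_rot: [180.0, 0.0, 93.0]
wrist_force: [0.0, -3.5, 2.8]
opening: 0.0427
```

```bash
python3 look.py 3 wrist top; python3 meas.py wrist 3 .455 .025;python3 meas.py top 3 .455 .025
```

```text
4.925 [ 0.4575 -0.0201  0.0335] [1.7998e+02 2.0000e-02 9.3010e+01] [ 0.  -3.5  2.8]
19073 0.04027281912716908 ((456.62255859375, 11.037490844726562), (110.81706237792969, 84.07781219482422), 2.9741709232330322) gap frame [-111.6998745   -16.24225614]none
```

View pics/wrist3.png

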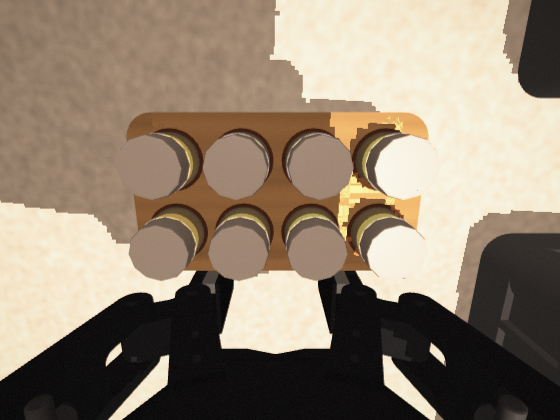

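View pics/top3.png

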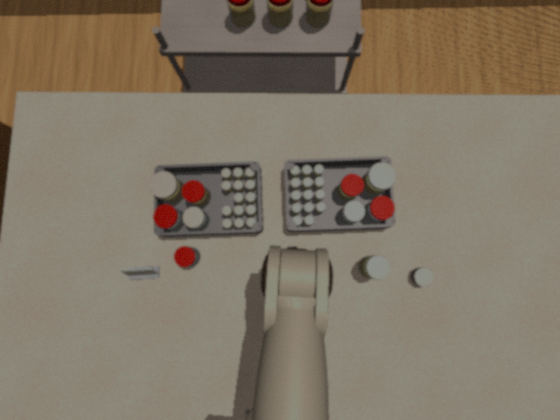

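Run:
```python
from h import *
for t in ('1','3'):
    f=np.load(f'wrist{t}.npz');d=f['d'];c=eyes.camera_params('wrist');P=cloud(d,c,f['W'])
    a=np.radians(3.05);v=P[...,:2]*1000-[567.3,33.2]
    gx=v[...,0]*np.cos(a)+v[...,1]*np.sin(a);gy=-v[...,0]*np.sin(a)+v[...,1]*np.cos(a)
    for lo,hi in((.02,.06),(.064,.074)):
        m=(P[...,2]>lo)&(P[...,2]<hi)&(gx>-20)
        r=m&(gy<0);l=m&(gy>0)
        for s,n in((r,'R'),(l,'L')):
            if s.sum()>20: print(t,n,lo,s.sum(),'x min',np.percentile(gx[s],[0,1]).round(1),'y',np.percentile(gy[s],[0,1,99,100]).round(1),'xmax',gx[s].max().round(1))
```

```text
1 R 0.02 15323 x min [-1.4 -0.7] y [-299.3 -289.6  -38.7  -35.7] xmax 98.6
1 R 0.064 9235 x min [-1.9 -0.9] y [-202.7 -199.4  -36.8  -34.4] xmax 59.9
3 R 0.02 6664 x min [-1.7 -0.9] y [-88.4 -85.8 -34.7 -33.7] xmax 20.7
3 L 0.02 109 x min [-1.1 -0.8] y [38.3 38.7 52.8 54.1] xmax 3.1
```

>>> drive_tool([
  [0.5,[-0.0002,0.003,0],0],
  [0.5,[-0.0001,0.0023,0],0],
  [0.5,[0,0,0],0],
  [0.5,[0,-0.01,0],0],
  [0.5,[0.001,-0.02,0.01],0],
  [0.3,[0,0,0.05],0],
  [0.3,[0,0,0.06],0],
  [0.3,[-0.02,0.005,0.01],-10],
  [0.3,[-0.02,0.01,0],-10],
  [0.3,[-0.02,0.02,0],-10],
])

```text
time: 6.28
ee_pos: [0.3972, -0.0098, 0.163]
tcp_rot: [-179.9, -0.0, 62.6]
wrist_force: [-0.2, 0.9, 0.8]
opening: 0.0257
```

>>> drive_tool([
  [0.3,[-0.02,0.02,0],-10],
  [0.3,[-0.015,0.01,0],-10],
  [0.3,[0,0,0],-10],
  [0.3,[0,0,0],-10],
  [0.3,[0,0,0],-10],
  [0.3,[0,0,0],-10],
  [0.3,[0,0,0],0],
])

```text
time: 7.15
ee_pos: [0.3628, 0.0192, 0.1629]
tcp_rot: [-179.9, 0.1, 3.1]
wrist_force: [0.4, -0.6, 0.5]
opening: 0.0256
```

```bash
python3 look.py 4 wrist top; python3 meas.py wrist 4 .455 .025;python3 meas.py top 4 .455 .025
```

```text
7.15 [0.3628 0.0192 0.1629] [-1.7992e+02  5.0000e-02  3.1100e+00] [ 0.4 -0.6  0.5]
6685 0.04028141235001603 ((455.987548828125, 27.39482307434082), (110.31768035888672, 62.34236145019531), 2.9966533184051514) gap frame [-111.46365357    0.12569286]
453 0.04092150293761754 ((457.69732666015625, 25.123443603515625), (107.87003326416016, 61.50956726074219), 1.1613677740097046) gap frame [-111.72063522   -0.18244977]
```

View pics/wrist4.png

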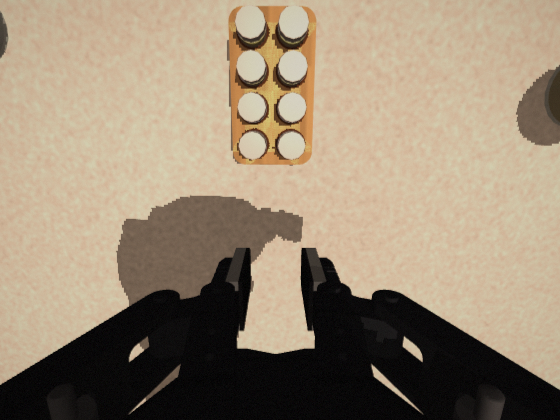

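View pics/top4.png

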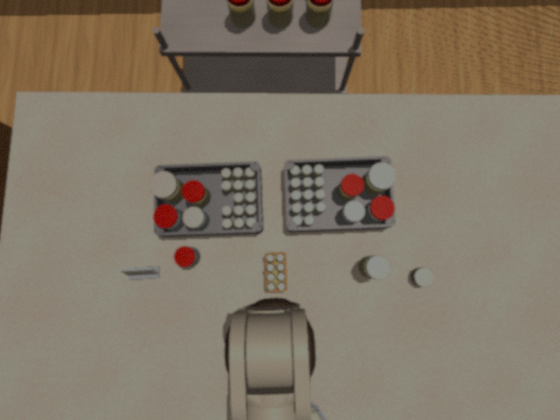

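>>> drive_tool([
  [0.3,[0,0.003,-0.03],0],
  [0.3,[0,0,-0.045],0],
  [0.3,[0,0,-0.035],0],
  [0.3,[0,0,-0.011],0],
  [0.3,[0.01,0.0005,0],0],
  [0.3,[0.01,0.0005,0],0],
  [0.3,[0.008,0.0005,0],0],
  [0.3,[0.008,0.0004,0],0],
  [0.3,[0.008,0.0004,0],0],
  [0.3,[0,0,0],0],
])

```text
time: 8.5
ee_pos: [0.4081, 0.0228, 0.0428]
tcp_rot: [-179.9, -0.0, 3.2]
wrist_force: [1.4, 0.1, -0.4]
opening: 0.0254
```

```bash
python3 look.py 5 wrist; python3 meas.py wrist 5 .47 .028
```

```text
8.5 [0.4081 0.0228 0.0428] [-1.7987e+02 -3.0000e-02  3.1800e+00] [ 1.4  0.1 -0.4]
18586 0.04029824965530145 ((457.88751220703125, 27.736248016357422), (122.98116302490234, 62.689414978027344), 3.1384007930755615) gap frame [-109.54821518    0.36554205]
```

View pics/wrist5.png

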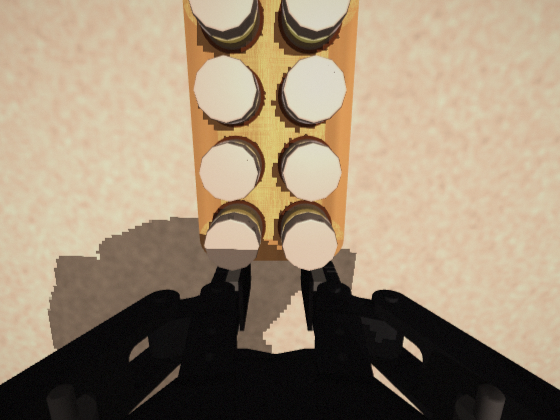

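>>> drive_tool([
  [0.3,[0.006,0.0003,0],-0.1],
  [0.3,[0.008,0.0004,0],0],
  [0.3,[0.008,0.0004,0],0],
  [0.3,[0.006,0.0003,0],0],
  [0.3,[0.002,0.0001,0],0],
  [0.3,[0,0,0],0],
])

```text
time: 9.3
ee_pos: [0.4368, 0.0238, 0.0425]
tcp_rot: [-179.9, 0.1, 3.1]
wrist_force: [-4.8, -0.6, 3.8]
opening: 0.0257
```

```bash
python3 look.py 6 wrist side; python3 meas.py wrist 6 .50 .028
```

```text
9.3 [0.4368 0.0238 0.0425] [-1.7986e+02  6.0000e-02  3.1100e+00] [-4.8 -0.6  3.8]
18629 0.04031251181498534 ((486.7616882324219, 28.827804565429688), (122.45539093017578, 62.90595245361328), 3.054471015930176) gap frame [-80.65686103  -0.08076758]
```

View pics/wrist6.png

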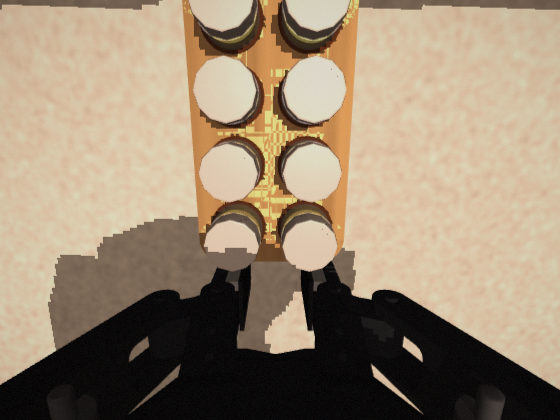

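View pics/side6.png

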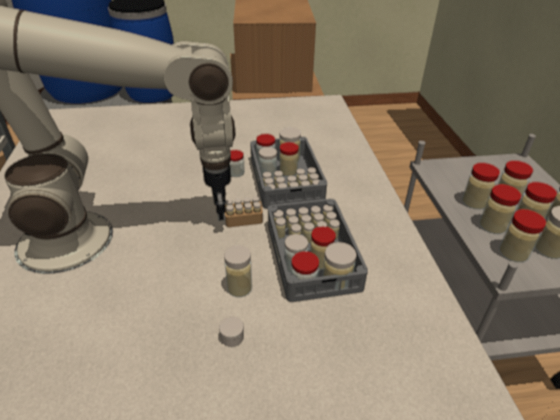

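>>> drive_tool([
  [0.3,[0.005,0.0003,0],0],
  [0.3,[0.006,0.0003,0],0],
  [0.3,[0.006,0.0003,0],0],
  [0.3,[0.006,0.0003,0],0],
  [0.3,[0.006,0.0003,0],0],
  [0.3,[0.006,0.0003,0],0],
  [0.3,[0.005,0.0003,0],0],
  [0.3,[0,0,0],0],
])

```text
time: 10.4
ee_pos: [0.4773, 0.026, 0.0424]
tcp_rot: [-179.9, 0.0, 3.1]
wrist_force: [-1.7, -0.3, 2.0]
opening: 0.0256
```

```bash
python3 look.py 7 wrist; python3 meas.py wrist 7 .52 .032
```

```text
10.4 [0.4773 0.026  0.0424] [-179.86    0.      3.11] [-1.7 -0.3  2. ]
18686 0.0402918771468168 ((529.8702392578125, 30.70229721069336), (126.99022674560547, 72.7062759399414), 4.1001667976379395) gap frame [-37.50963712  -0.50262432]
```

View pics/wrist7.png

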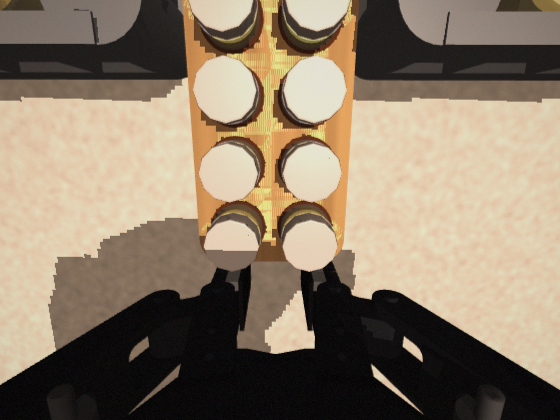

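The rack's front end is inside the mouth, with the crate corners at columns 185 and 358 and even clearance on both sides. The force stays low, so I'll keep pushing.

>>> drive_tool([
  [0.3,[0.006,0.0003,0],0],
  [0.3,[0.008,0.0004,0],0],
  [0.3,[0.008,0.0004,0],0],
  [0.3,[0.008,0.0004,0],0],
  [0.3,[0.004,0.0002,0],0],
  [0.3,[0,0,0],0],
])

```text
time: 11.2
ee_pos: [0.5113, 0.0277, 0.0423]
tcp_rot: [-179.9, 0.0, 3.1]
wrist_force: [-2.6, -0.1, 1.7]
opening: 0.0253
```

>>> drive_tool([
  [0.3,[0.006,0.0003,0],0],
  [0.3,[0.008,0.0004,0],0],
  [0.3,[0.008,0.0004,0],0],
  [0.3,[0.006,0.0003,0],0],
  [0.3,[0.004,0.0002,0],0],
  [0.3,[0,0,0],0],
])

```text
time: 11.95
ee_pos: [0.5432, 0.0293, 0.0422]
tcp_rot: [-179.9, -0.0, 3.1]
wrist_force: [-2.6, -0.2, 0.4]
opening: 0.0258
```

```bash
python3 look.py 8 wrist side; python3 meas.py wrist 8 .60 .034
```

```text
11.95 [0.5432 0.0293 0.0422] [-179.86   -0.      3.11] [-2.6 -0.2  0.4]
19929 0.04024037818384084 ((595.4801635742188, 32.000125885009766), (127.82588195800781, 132.01556396484375), 4.76076602935791) gap frame [28.0764037  -2.69756785]
```

View pics/wrist8.png

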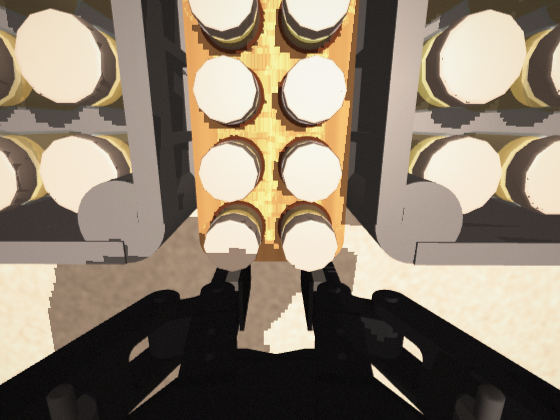

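View pics/side8.png

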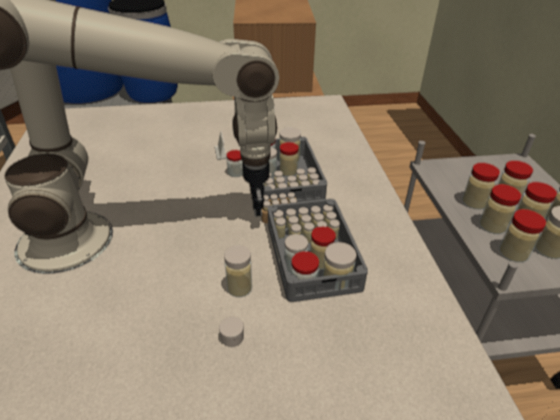

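```bash
cat > flush.py <<'E'
from h import *
import sys
f=np.load(sys.argv[1]);d=f['d'];n=sys.argv[2];c=eyes.camera_params(n);P=cloud(d,c,f['W'])
O=[569.25,31.25] if n=='top' else [567.3,33.2]
a=np.radians(3.05);v=P[...,:2]*1000-O;Z=P[...,2]*1000
gx=v[...,0]*np.cos(a)+v[...,1]*np.sin(a);gy=-v[...,0]*np.sin(a)+v[...,1]*np.cos(a)
def edge(lo,hi,y0,y1,lab):
    r=[]
    for y in np.arange(y0,y1,2.):
        s=(gy>=y)&(gy<y+2)&(Z>lo)&(Z<hi)&(abs(gx)<60)&(d>0)
        if s.sum()>3: r.append(gx[s].min())
    if r: print(lab,len(r),'med',np.median(r).round(2),'rng',np.round([min(r),max(r)],1))
edge(60,76,50,90,'L rim');edge(60,76,-90,-50,'R rim')
edge(30,76,50,90,'L all');edge(30,76,-90,-50,'R all')
edge(36,44,-10,10,'rack top mid');edge(25,44,-10,10,'rack mid')
m=(Z>36)&(Z<44)&(abs(gy)<45)&(gx>0)&(gx<40)
E
python3 flush.py wrist8.npz wrist
```

```text
L rim 20 med 0.02 rng [-0.4  0.3]
R rim 20 med -0.49 rng [-32.2  -0.1]
L all 20 med 0.02 rng [-0.4  0.3]
R all 20 med -0.49 rng [-32.2  -0.1]
rack top mid 10 med -13.09 rng [-13.3  11.5]
rack mid 10 med -13.09 rng [-13.3  11.5]
```

>>> drive_tool([
  [0.3,[0.004,0.0002,0],0],
  [0.3,[0.004,0.0002,0],0],
  [0.3,[0.003,0.0002,0],0],
  [0.3,[0.0015,0.0001,0],0],
  [0.3,[0,0,0],0],
  [0.3,[0,0,0],0],
])

```text
time: 12.8
ee_pos: [0.5553, 0.0299, 0.0423]
tcp_rot: [-179.9, 0.0, 3.1]
wrist_force: [-4.9, -0.3, 2.7]
opening: 0.0257
```

```bash
python3 look.py 9 wrist;python3 flush.py wrist9.npz wrist
```

```text
12.8 [0.5553 0.0299 0.0423] [-1.7986e+02  4.0000e-02  3.1000e+00] [-4.9 -0.3  2.7]
L rim 20 med -0.27 rng [-0.8  0.2]
R rim 20 med -0.4 rng [-20.5  -0.1]
L all 20 med -0.27 rng [-0.8  0.2]
R all 20 med -0.4 rng [-20.5  -0.1]
rack top mid 10 med -1.09 rng [-1.6 23.5]
rack mid 10 med -1.09 rng [-1.6 23.5]
```

>>> drive_tool([
  [0.3,[0.0008,0,0],0],
  [0.3,[0,0,0],0],
  [0.3,[0,0,0],0],
  [0.3,[-0.01,-0.0005,0],0],
  [0.3,[-0.03,-0.0015,0],0],
  [0.3,[-0.03,0,0.03],0],
  [0.3,[-0.03,0,0.05],0],
  [0.3,[-0.02,0,0.05],0],
  [0.3,[0,0,0],0],
])

```text
time: 13.98
ee_pos: [0.4375, 0.0257, 0.1766]
tcp_rot: [-179.8, -0.5, 3.3]
wrist_force: [1.5, 1.7, -1.2]
opening: 0.0256
```

```bash
python3 look.py 10 wrist top side;python3 flush.py wrist10.npz wrist;python3 flush.py top10.npz top;python3 meas.py wrist 10 .622 .035; python3 meas.py top 10 .622 .035
```

```text
13.975 [0.4375 0.0257 0.1766] [-179.77   -0.48    3.28] [ 1.5  1.7 -1.2]
L rim 20 med -0.35 rng [-0.7 -0.1]
R rim 20 med -0.65 rng [-0.9 -0.5]
L all 20 med -0.35 rng [-0.7 -0.3]
R all 20 med -0.67 rng [-0.9 -0.5]
rack top mid 10 med -1.15 rng [-1.3 -1. ]
rack mid 10 med -1.27 rng [-1.3 -1.1]
L rim 16 med 1.12 rng [-0.4 15.7]
R rim 15 med 1.05 rng [-0.4 19.1]
L all 16 med 0.63 rng [-0.4 14.5]
R all 17 med -0.06 rng [-0.4 18.6]
rack top mid 10 med 1.54 rng [ 0.8 18. ]
rack mid 10 med -0.76 rng [-1.2  6.9]
2371 0.04004756832353029 ((580.968505859375, 35.302520751953125), (31.09588623046875, 99.02342224121094), 1.5476059913635254) gap frame [13.76101386  1.37227677]
428 0.04091908922590082 ((622.4866943359375, 35.66763687133789), (109.21358489990234, 65.30731201171875), 3.4372830390930176) gap frame [53.39633463  1.57879286]
```

View pics/wrist10.png

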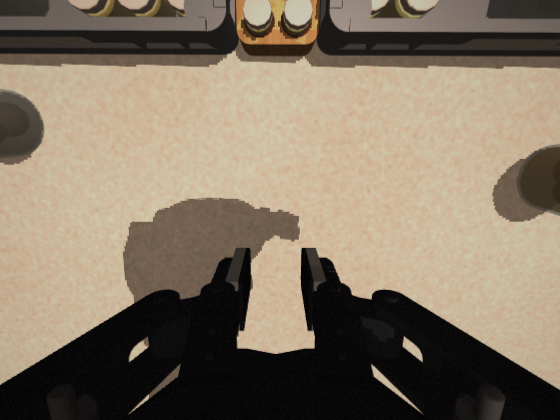

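View pics/top10.png

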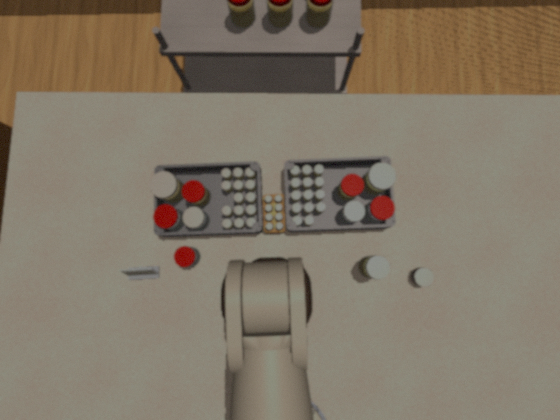

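>>> drive_tool([
  [0.3,[0.03,0.001,0.02],0],
  [0.3,[0.03,0.002,0.02],0],
  [0.3,[0.02,0.001,0],0],
  [0.3,[0,0,0],0],
  [0.3,[0,0,0],0],
  [0.3,[0,0,0],0],
])

```text
time: 14.88
ee_pos: [0.5159, 0.0296, 0.2119]
tcp_rot: [-179.8, 0.0, 3.3]
wrist_force: [0.2, 0.6, 0.9]
opening: 0.0253
```

```bash
python3 look.py 11 wrist;python3 flush.py wrist11.npz wrist;python3 meas.py wrist 11 .622 .035
python3 - <<'E'
from h import *
# bystanders then/now
for t in '0','10':
    f=np.load(f'top{t}.npz');c,W=params('top');P=cloud(f['d'],c,W);Z=P[...,2]
    for n,(r0,r1,c0,c1) in dict(tall=(250,285,355,392),short=(242,272,170,200),pot=(262,290,408,437),card=(260,285,120,165)).items():
        s=np.zeros(Z.shape,bool);s[r0:r1,c0:c1]=1;q=P[s&(Z>.02)&(Z<.2)];print(t,n,np.round(np.median(q,0)*1000,1))
E
```

```text
14.875 [0.5159 0.0296 0.2119] [-1.7976e+02  4.0000e-02  3.2700e+00] [0.2 0.6 0.9]
L rim 20 med 0.28 rng [0.2 0.4]
R rim 20 med -0.06 rng [-0.2  0. ]
L all 20 med 0.28 rng [0.2 0.4]
R all 20 med -0.06 rng [-0.2  0. ]
rack top mid 10 med -0.48 rng [-0.6 -0.4]
rack mid 10 med -0.48 rng [-0.6 -0.4]
5837 0.0401942987633383 ((629.1676025390625, 36.70690155029297), (138.39056396484375, 126.35616302490234), 53.29130554199219) gap frame [61.96655914  0.21011939]
0 tall [ 475.9 -231.4  119.8]
0 short [495.6 268.9  75.1]
0 pot [ 450.1 -381.1   42.5]
0 card [452.6 407.6  54.4]
10 tall [ 475.8 -231.5  119.9]
10 short [495.6 268.8  74.8]
10 pot [ 450.  -381.1   42.6]
10 card [452.6 407.   52.4]
```

View pics/wrist11.png

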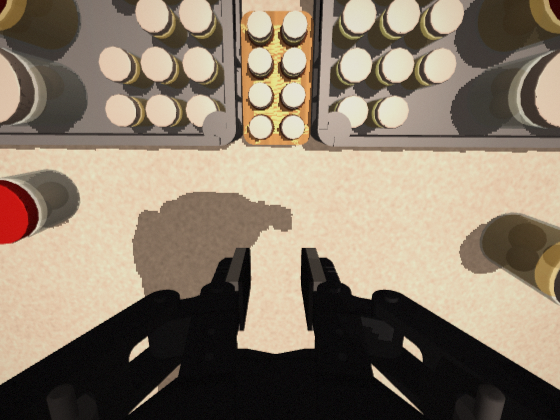

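The wrist view shows the rack in the gap at columns 243–312. Its near end, around row 145, lines up with the crates' near sides to about 0.6 mm. The gripper is clear of everything.

```bash
python3 -c "
from workcell import job
print(job.job_done())"
```

```text
the job is handed in; nothing more can be done
None
```

The wooden vial rack is in the gap between the crates, its near end level with the crates' near sides to within about 0.6 mm. I handed the job in at about 15 s of the 51 s allowed.

- **How it was moved:** I slid the rack about 78 mm sideways with two fingertips on its long side, which also squared it to the gap. I then pushed it in end first with two fingertips on its near end. It was never gripped or lifted, and the wrist-force readings after each move stayed around 6 N or less.
- **Final position:** the last wrist view put the near end about 0.6 mm short of flush, sticking out. The rack's top measured 40 mm above the table, so it is lying flat.
- **Bystanders:** in the top view, both jars and the pot were within 0.3 mm of their starting positions. The card stand read 0.6 mm different, with a 2 mm height change. I put that down to measurement noise on the clear stand, since the arm never went near it.
- **Checks that disagreed:** the wrist and top cameras differ by about 2 mm in absolute position, so I compared the rack with the crates within a single view. With the rack inside the gap, the automatic outline of the whole rack also picked up the crates. For the flush check I relied on the edge measurement instead. The top camera's edge readings there were too scattered to confirm it.

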